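# Move the plain gauge from its peg to the sloping holder

### The arm

A 7-joint arm with a two-finger parallel gripper is mounted at the origin on a cart in front of the work surface, level with it; the furniture and walls round the work are solid. World frame = base frame: x ahead of the robot, y to its left, z up, the work surface at z = 0. Lengths are in m, angles in rad, forces in N, time in s.
With the tool pointing down it reaches from about 0.35 to 0.9 m from the base axis. Payload 8.1 kg.
Tool frame: the origin (TCP) lies at the very end of the fingers, on their centre line; the grasp point (between the pads) lies 19 mm behind it; z points along the fingers, y is the line along which they close (so a half turn about z gives the same grasp; the last joint's range is limited). The gripper opens to 92 mm and grips with 3 to 60 N. Pads are 19 mm wide; open, the fingers measure 130 mm over their backs; the gripper's body (75 mm by 190 mm) begins 47 mm behind the grasp point.
Start: joints at [-1.248, 0.434, 0.025, 1.573, -0.012, 1.134, -0.075], TCP at [0.258, 0.569, 0.227] pointing down, gripper open.
Joint ranges: [-2.62, 2.62], [-0.44, 2.09], [-1.27, 1.32], [0.08, 2.57], [-1.32, 4.46], [0.12, 2], [-2.74, 2.74]. Speed limits (rad/s): [2.22, 2.22, 3.01, 3.01, 3.14, 3.14, 3.14].

### API

Orientations are given as a rotation vector (axis times angle).
In Python, from cell import observe, get_image, sign_off, find_in, trace, place_of gives the robot as it stands. The module is installed in compiled form; this text tells all that it offers.
- The arm moves only by the shell command python3 -m handwheel 'ROWS' [OPENING] [FORCE]. ROWS is JSON, a list of rows, each a list of 6 numbers: the shift along the tool's x, y, z each as a share of 0.02 m, from -1 to 1, then the turn, a rotation vector about the tool's x, y, z each as a share of 4 degrees, from -1 to 1. A call has 1 to 8 rows; each row shifts and turns the commanded pose from where the row before left it, along the tool's axes as they then stand; what a row does not reach is not made up. A row lasts 1/12 s, in which the tool goes at most 41.7 mm and 7.16 degrees, less where a joint would pass 70% of its speed; a pose out of reach is approached as far as the arm can. A call with a number of a shift or a turn outside -1 to 1 is refused whole. A call with a gripper value outside its range is refused whole. OPENING is the opening, from 0 (shut) to 1 (fully open), set as the call begins (- or left out, the last holds). The fingers move at their own pace and stop on an object; FORCE is the grip in N (left out, the last holds). Time passes only in rows, so rows that do not move let the fingers close. It gives the time, the measured TCP pose, the force, the opening and the grip force at its end, in the units of the state.
- observe(): the state, without advancing time (a new reading comes with each control period).
- get_image(name): name is "scene" or "top" or "wrist"; returns a dict with "image" (420x560x3 uint8, red, green, blue), "fx", "fy", "cx", "cy" (pixels), "k1" (the pictures are not rectified: a ray, as slopes to the right and down, at radius r is drawn at 1 + k1 r^2 times it, then the intrinsics apply), "position" and "orientation" of the camera in the world. Camera axes: x right, y down, z forward; pixel columns grow to the right and rows downward; lengths in m; the calibration is good to about 2 mm. A picture is of the moment at which its call begins. There is no depth.
- sign_off(): hands the job in; it is judged then, once.
Trained networks look in the newest picture that a camera, given by its name, has taken for a name from the list of things; names that differ only in an ending like _2 or _b are one class to them, and where a whole thing is asked for, a point or a joint stands for the part that bears it (a point fixed in the world has none). Each returns a list of dicts, best first, with "score" (0 to 1); they miss things now and then, are a little off and sometimes report something else, mostly with a low value. They report only what shows in the picture. A call takes as long as a camera call. They do not tell look-alikes from the thing itself.
- find_in(label, camera): "rect" ([centre column, centre row, width, height] as shares, 0 to 1, of the picture: columns of its width, rows of its height, round what is visible of it).
- trace(label, camera): "region" (420x560 bool, what is visible of it) and "rect" ([centre column, centre row, width, height] as shares, 0 to 1, of the picture: columns of its width, rows of its height, round what is visible of it).
- place_of(label, camera): "point" ([column, row] as shares, 0 to 1, of the picture: columns of its width, rows of its height: a listed point, or the origin of a listed thing).
The state is a dict: "clock": time; "joints": joint angles; "dq": joint speeds; "joint_efforts": joint torques, N m; "position": TCP position; "ee_rot": TCP orientation; "force": force on the tool from outside, world axes, zero at the start; "ft_torque": the same for the moment, N m; "width": opening from 0.0 (shut) to 1.0 (fully open); "gripper_force": force on a finger pad.
Only numpy, scipy, OpenCV 4.12 (cv2) and the standard library are available. Lean on these libraries where they do the work, as an engineer would, in place of code of your own. Each camera call takes 0.05 s, during which the arm holds its last target. There are 200 camera calls.

### The job

Two gauges hang on the pegs of the small rack: take the one with the plain, solid blade up and off its peg and slide its blade into the sloping steel sleeve of the holder between the rack and the capping press, fully home so that the handle's shoulder sits on the sleeve's mouth, then let go. Leave the gauge with the forked blade hanging on its peg, and do not disturb the turned metal insert or the small filled vial standing near the front of the table.

Things in the scene. Friction and masses are not known exactly. Their poses are not given: they have to be found in the camera images.
- plain_gauge: gauge to move, 0.16 kg: steel blade, black handle. Origin: centre of the blade's free (lower) end; z to the handle (up while hanging), x thickness, y width. Blade z 0-75 mm: 24 wide, 8 thick, solid, last 4 mm 19 x 5. Handle z 75-133 mm: 36 wide, 14 thick (shoulder at z 75); hanging slot through it along x, 16 wide, z 99-125 mm. Same both ways round
- plain_gauge_grip (a point): good point to grip the plain gauge across its 36 mm width (fingers closing along its y): on its axis, z 104 mm from the blade's end
- fork_gauge: the other gauge, loose: same handle and size, but its blade is split into two prongs 7 mm wide with a 10 mm gap between them. Origin and axes as for the plain gauge. It stays on its peg
- peg_rack: fixed steel rack, origin on the table, front = its -x (to the robot). Foot 80 x 110 mm; one post at x +26 mm and a cross bar 130 mm long (top z 281 mm, front face x +15 mm) with two 6 mm pegs that stick out to -x, turned up at the end. The gauges hang on them, either on either, thickness along x. To come off, a gauge is lifted about 15 mm (11 to 19), then drawn to -x over 45 mm
- peg_l (a point): level part of the peg at the rack's y +45 mm (left), 6 mm thick: here (x -18 mm, z 270 mm in the rack's frame) its centre line is level; it runs level to x -33 mm, then up to its round tip at x -45, z 280 mm. A 22 mm collar stands at x -4 to -7 mm
- peg_r (a point): level part of the peg at the rack's y -45 mm (right), 6 mm thick: here (x -18 mm, z 270 mm in the rack's frame) its centre line is level; it runs level to x -33 mm, then up to its round tip at x -45, z 280 mm. A 22 mm collar stands at x -4 to -7 mm
- gauge_holder: fixed holder of the sleeve; origin on the table, under its middle. Foot 90 x 68 mm, front towards its own -x (towards the robot); two 5 mm cheek plates up to z 118 mm hold the sleeve
- sleeve: rectangular steel sleeve, fixed, leaning 30 degrees from vertical to the holder's -x. Origin: centre of its mouth, 145 mm above the table; z points out of the mouth along the sleeve. Inside 11 (x) by 27 mm (y), 80 mm deep, top 6 mm flared to 16 x 31; outside about 23 x 38. Gauge home: blade's end at z -75 mm, axes parallel to the sleeve's, either way round
- vial_a: small filled, capped glass vial, 22 mm wide, 56 mm high, stands on the table in front of the capping press; origin at its foot. Bystander
- nest_insert: turned metal insert, 34 mm wide, 25 mm high, on the table near the front edge, in front of the rack; origin at its foot. Bystander
- vial_capper: large fixed capping press to the right of the holder, origin on the table: base box at x 0.46 to 0.78, y -0.11 to 0.16, up to z 0.19; head and column above it, and a lever that slopes up towards the robot at y -0.055, ending in a ball at about x 0.40, z 0.68. Nothing need pass it
Mind the look-alikes: they are no part of the job. Leave any turquoise or white look-alike of the fork_gauge alone.

How it is judged:
On the way, in this order (a step that is already met when the one before it is completed fails the run):
1. the plain gauge is held by the fingers, clear of both pegs, off the table (contact force between plain_gauge and the fingers above 1 N and contact force between plain_gauge and peg_rack below 0.05 N and x of plain_gauge_grip in the frame of peg_rack below -0.065 m and height (world z) of plain_gauge above 0.02 m), for 0.1 s.
2. held by the fingers, the blade has entered the sleeve by 15 mm or more (contact force between plain_gauge and the fingers above 1 N and z of plain_gauge in the frame of sleeve below -0.015 m and x of plain_gauge in the frame of sleeve between -0.008 and 0.008 m and y of plain_gauge in the frame of sleeve between -0.008 and 0.008 m and angle between the z axis of plain_gauge and the z axis of sleeve, either way round below 0.2 rad), for 0.1 s.
At the end, for the whole second after the job is handed in: The plain gauge is in the sleeve, its blade's end 71 mm or more below the mouth (75 mm is home), within 6 mm of the centre line and 0.12 rad of parallel, released and at rest; the forked gauge still hangs (blade's end within 30 mm sideways of a peg point, over 100 mm above the table) (z of plain_gauge in the frame of sleeve below -0.071 m and x of plain_gauge in the frame of sleeve between -0.006 and 0.006 m and y of plain_gauge in the frame of sleeve between -0.006 and 0.006 m and angle between the z axis of plain_gauge and the z axis of sleeve, either way round below 0.12 rad and linear speed of plain_gauge below 0.02 m/s and height (world z) of fork_gauge above 0.1 m and (horizontal distance between fork_gauge and peg_l below 0.03 m or horizontal distance between fork_gauge and peg_r below 0.03 m)); the robot touches nothing.
It fails at once if the forked gauge is moved more than 30 mm (distance of fork_gauge from where it was at the start of the episode above 0.03 m).
It fails at once if the filled vial is moved more than 20 mm or tipped over (distance of vial_a from where it was at the start of the episode above 0.02 m or angle between vial_a's own z axis and vertical above 0.5 rad).
It fails at once if the turned insert is moved more than 20 mm (distance of nest_insert from where it was at the start of the episode above 0.02 m).
It also fails if it takes over 45 s, if anything falls off the work surface, if the arm or the gripper's body presses on something with over 40 N, if the wrist force passes 120 N, or if a joint passes its speed limit or range.

## Working session

There is one attempt and no reset: what is moved stays moved. The work goes in short steps, Python scripts to look and compute and a shell command to move; the robot and the scene stay as the last step left them, time stands still between calls to the robot, and variables do not carry over. Pictures are saved under pics/ and viewed, at most 12 in all, crops included, and the job is handed in when it is done.

```bash
mkdir -p pics
cat > h.py <<'E'
import numpy as np, cv2
from scipy.spatial.transform import Rotation as R
from cell import *
def ray(g,col,row):
    # pixel -> world origin, dir
    xd=(col-g["cx"])/g["fx"]; yd=(row-g["cy"])/g["fy"]; x,y=xd,yd
    for _ in range(20):
        s=1+g["k1"]*(x*x+y*y); x,y=xd/s,yd/s
    return np.array(g["position"]),rot(g["orientation"]).apply([x,y,1])
def rot(o):
    o=np.array(o)
    return R.from_matrix(o) if o.shape==(3,3) else (R.from_quat(o) if o.size==4 else R.from_rotvec(o))
def proj(g,P):
    c=rot(g["orientation"]).inv().apply(np.array(P)-np.array(g["position"]))
    x,y=c[...,0]/c[...,2],c[...,1]/c[...,2]; s=1+g["k1"]*(x*x+y*y)
    return np.stack([g["cx"]+g["fx"]*x*s,g["cy"]+g["fy"]*y*s],-1)
def tri(obs):
    A=np.zeros((3,3));b=np.zeros(3)
    for o,d in obs:
        d=d/np.linalg.norm(d);M=np.eye(3)-np.outer(d,d);A+=M;b+=M@o
    return np.linalg.solve(A,b)
def save(g,n,crop=None,k=1):
    im=g["image"]
    if crop: im=im[crop[1]:crop[3],crop[0]:crop[2]]
    cv2.imwrite("pics/"+n,cv2.resize(im[...,::-1],None,fx=k,fy=k,interpolation=cv2.INTER_CUBIC))
E
python3 - <<'E'
from h import *
G={}
for c in("scene","top"):
    g=G[c]=get_image(c); save(g,c+"0.png")
    print(c,g["position"],g["orientation"],g["fx"],g["k1"])
    for l in("plain_gauge","fork_gauge","plain_gauge_grip","peg_l","peg_r","sleeve","gauge_holder","peg_rack","vial_a","nest_insert"):
        print(l,[(np.round(np.array(p["point"])*[560,420],1).tolist(),round(p["score"],2)) for p in place_of(l,c)[:4]])
print(observe())
E
```

```text
scene [-0.09363349 -0.60252133  0.71582945] [-1.99998467  0.58668666 -0.36046979] 539.6914498259918 -0.1959433368546259
plain_gauge [([264.4, 190.8], 0.62)]
fork_gauge [([234.6, 229.1], 0.8), ([299.9, 192.3], 0.76), ([226.8, 250.5], 0.59)]
plain_gauge_grip [([260.3, 149.2], 0.61)]
peg_l [([262.9, 143.6], 0.93), ([303.5, 145.9], 0.63), ([299.2, 196.3], 0.54), ([245.9, 273.7], 0.5)]
peg_r [([262.9, 143.6], 0.93), ([303.5, 145.9], 0.63), ([299.2, 196.3], 0.54), ([245.9, 273.7], 0.5)]
sleeve [([261.8, 191.7], 0.73), ([273.5, 224.5], 0.65)]
gauge_holder [([281.1, 274.0], 0.89)]
peg_rack [([280.3, 243.8], 0.55)]
vial_a [([277.6, 307.6], 0.69)]
nest_insert [([244.0, 274.7], 0.62)]
top [0.34101132 0.26697681 1.03050353] [-2.13556269  2.14036475 -0.18143942] 398.5635253906925 -0.08809055066626535
plain_gauge [([232.5, 209.0], 0.83)]
fork_gauge [([263.6, 183.2], 0.85), ([203.1, 224.0], 0.76), ([234.7, 257.2], 0.72), ([304.5, 193.4], 0.64)]
plain_gauge_grip [([225.0, 197.6], 0.79)]
peg_l [([227.2, 198.2], 0.75), ([262.6, 164.5], 0.74)]
peg_r [([227.2, 198.2], 0.75), ([262.6, 164.5], 0.74)]
slee
[... 234 characters left out ...]
oints': array([-1.24759341,  0.43451359,  0.0250049 ,  1.57318407, -0.01159891,
        1.13399493, -0.07507497]), 'dq': array([ 1.10800229e-04,  6.85338987e-04, -1.89937561e-03, -9.69389522e-04,
        2.58418377e-04, -1.37650963e-05,  3.99721351e-05]), 'joint_efforts': array([-3.44644513e-04, -6.67683077e+01,  9.83584151e-01, -3.14805901e+01,
       -6.08595950e-02,  3.24031909e-02,  4.01897967e-05]), 'position': array([0.2581938 , 0.56920141, 0.22673962]), 'ee_rot': array([6.63901493e-01, 3.07061959e+00, 6.71672341e-05]), 'force': array([ 0.43802676, -0.2967669 , -0.35431655]), 'ft_torque': array([ 0.02140197, -0.01330056,  0.06393354]), 'gripper_force': 0.0, 'width': 0.9938560880088253}
```

View pics/scene0.png

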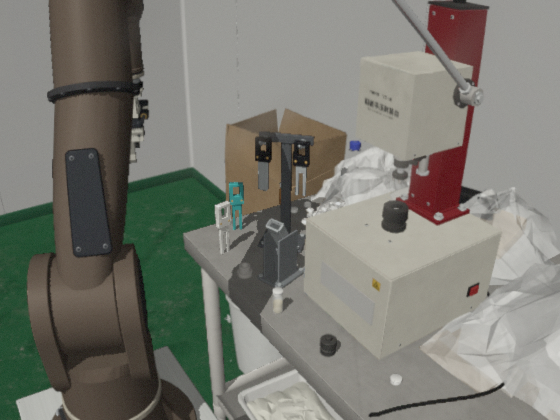

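View pics/top0.png

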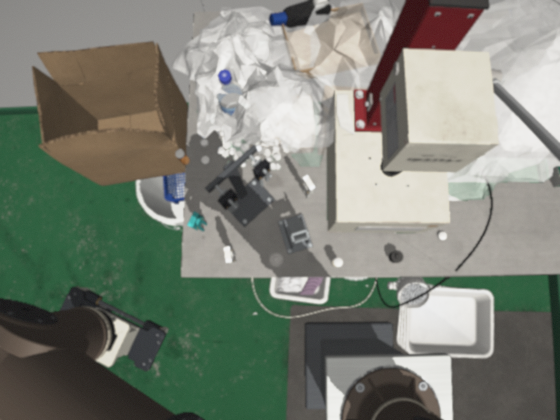

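Run:
```python
from h import *
gs=get_image("scene");gt=get_image("top")
a=cv2.resize(gs["image"][120:300,205:325],None,fx=3.3,fy=3.3,interpolation=cv2.INTER_CUBIC)
b=cv2.resize(gt["image"][140:290,190:320],None,fx=3.0,fy=3.96,interpolation=cv2.INTER_CUBIC)
b=b[:a.shape[0]]; a=a[:b.shape[0]]
cv2.imwrite("pics/crop1.png",np.hstack([a,b])[...,::-1]); print(a.shape,b.shape)
T=lambda p,q: tri([ray(gs,*p),ray(gt,*q)])
print("pegL",T((262.9,143.6),(227.2,198.2)),"pegR",T((303.5,145.9),(262.6,164.5)))
print("plain",T((264.4,190.8),(232.5,209)),"fork",T((299.9,192.3),(263.6,183.2)))
print("sleeve",T((273.5,224.5),(299.9,235.1)))
for n,p,g,z in(("holder",(291.9,237.6),gt,0),("holder s",(281.1,274),gs,0),("rack",(246.7,200.5),gt,0),("rack s",(280.3,243.8),gs,0),("ins",(276.6,261.4),gt,0),("ins s",(244,274.7),gs,0),("vial",(334.6,262),gt,0),("vial s",(277.6,307.6),gs,0)):
    o,d=ray(g,*p); print(n,o+d*(z-o[2])/d[2])
```

```text
(594, 396, 3) (594, 390, 3)
pegL [0.50234113 0.37656544 0.26414794] pegR [0.56830097 0.30791815 0.26820884]
plain [0.5052153  0.38037801 0.14155815] fork [0.5610159  0.31034991 0.15256648]
sleeve [0.44100675 0.23031619 0.1428851 ]
holder [0.45263074 0.24416843 0.        ]
holder s [0.46538981 0.23916167 0.        ]
rack [0.55113722 0.3628804  0.        ]
rack s [0.53473627 0.34880551 0.        ]
ins [0.39113441 0.28387487 0.        ]
ins s [0.39233407 0.28193665 0.        ]
vial [0.38907419 0.13434714 0.        ]
vial s [0.39262021 0.14129033 0.        ]
```

View pics/crop1.png

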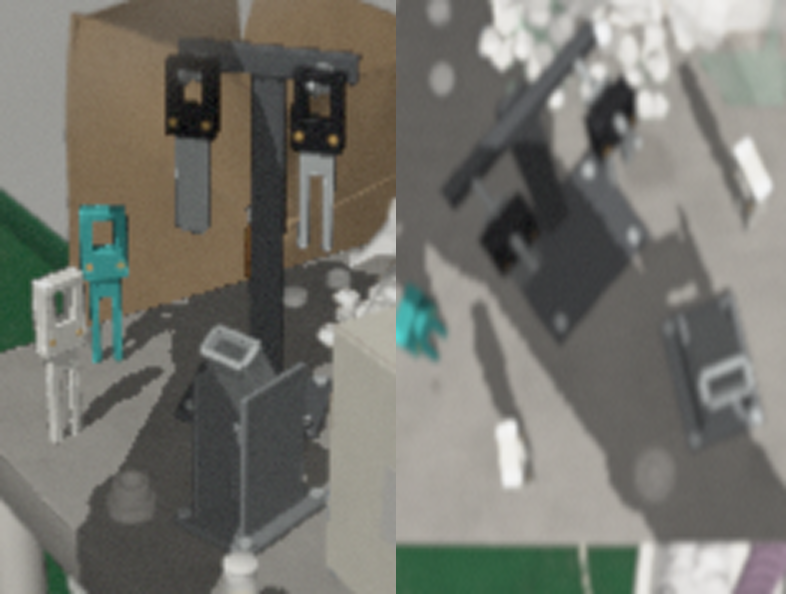

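Could be taken for the plain gauge: the solid grey blade on the left peg (scene 262,160), the forked gauge on the right peg (303,160), and the turquoise (236,205) and white (224,227) look-alikes standing on the table. The close crop shows the left-peg gauge has the solid blade, so I choose that one. The holder's sleeve mouth is at scene (275,225), the insert at (244,270) and the vial at (278,300).

```bash
cat >> h.py <<'E'
def go(target,Rt=None):
    s=observe(); Rc=R.from_rotvec(s["ee_rot"]); d=Rc.inv().apply(np.array(target)-s["position"])
    print("clock %.2f pos"%s["clock"],s["position"].round(4),"tool x,y,z axes",Rc.as_matrix().T.round(3).tolist())
    print("shift now (units of .02):",(d/.02).round(2),"|max|",np.abs(d/.02).max().round(2))
    if Rt is not None:
        q=Rc.inv()*Rt; v=q.as_rotvec(degrees=True)/4; print("turn (units 4deg):",v.round(2)); print("shift if turned first:",(Rt.inv().apply(np.array(target)-s["position"])/.02).round(2))
def frame(yaw,tilt=0):
    # tool y = +y of a fixture at yaw, tool z tilted from down towards its +x
    return R.from_euler("z",yaw,degrees=True)*R.from_euler("y",-tilt,degrees=True)*R.from_matrix(np.array([[-1,0,0],[0,1,0],[0,0,-1.]]))
E
python3 - <<'E'
from h import *
g=get_image("wrist"); s=observe(); Rc=R.from_rotvec(s["ee_rot"])
print("cam in tool",Rc.inv().apply(g["position"]-s["position"]),(Rc.inv()*rot(g["orientation"])).as_matrix().round(3).tolist(),g["fx"])
c,n=np.cos(np.radians(41.5)),np.sin(np.radians(41.5))
# 130 mm in front of left peg gauge, high
P=np.array([.503,.378,0])-0.10*np.array([c,n,0])+[0,0,.36]
print(P); go(P,frame(41.5))
E
```

```text
cam in tool [ 0.07722233  0.00083268 -0.15837819] [[0.0, -0.959, -0.282], [1.0, -0.0, 0.001], [-0.001, -0.282, 0.959]] 377.54913861967236
[0.42810443 0.311738   0.36      ]
clock 1.25 pos [0.2582 0.5692 0.2267] tool x,y,z axes [[-0.911, 0.413, 0.0], [0.413, 0.911, 0.0], [0.0, 0.0, -1.0]]
shift now (units of .02): [-13.06  -8.21  -6.66] |max| 13.06
turn (units 4deg): [  0.     0.   -16.48]
shift if turned first: [  2.17 -15.27  -6.66]
```

```bash
python3 -m handwheel '[[0,0,-0.85,0,0,-1],[0,0,-0.85,0,0,-1],[0,0,-0.85,0,0,-1],[0,0,-0.85,0,0,-1],[0,0,-0.85,0,0,-1],[0,0,-0.85,0,0,-1],[0,0,-0.8,0,0,-1],[0,0,-0.8,0,0,-1]]' 0.65
python3 -m handwheel '[[0.1,-0.5,0,0,0,-1],[0.1,-0.5,0,0,0,-1],[0.1,-0.5,0,0,0,-1],[0.1,-0.5,0,0,0,-1],[0.1,-0.5,0,0,0,-1],[0.1,-0.5,0,0,0,-1],[0.1,-0.5,0,0,0,-1],[0.1,-0.5,0,0,0,-1]]'
python3 - <<'E'
from h import *
c,n=np.cos(np.radians(41.5)),np.sin(np.radians(41.5))
go(np.array([.503,.378,0])-0.10*np.array([c,n,0])+[0,0,.36],frame(41.5)); print(observe()["joints"].round(2))
E
```

```text
clock: 1.92
position: [0.2582, 0.5691, 0.3616]
ee_rot: [-0.213, 3.134, 0.0]
force: [-0.1, -0.0, -0.1]
width: 0.651
gripper_force: 0.0
clock: 2.58
position: [0.2725, 0.4894, 0.3609]
ee_rot: [-1.07, 2.954, 0.0]
force: [-0.0, 0.3, 0.6]
width: 0.653
gripper_force: 0.0
clock 2.58 pos [0.2725 0.4894 0.3609] tool x,y,z axes [[-0.768, -0.64, -0.0], [-0.64, 0.768, 0.0], [0.0, 0.0, -1.0]]
shift now (units of .02): [ -0.29 -11.81   0.04] |max| 11.81
turn (units 4deg): [ 0.    0.   -0.42]
shift if turned first: [  0.06 -11.81   0.04]
[-1.03  0.26 -0.17  1.5   0.04  1.38  1.07]
```

```bash
python3 -m handwheel '[[0,-1,0,0,0,-0.4],[0,-1,0,0,0,0],[0,-1,0,0,0,0],[0,-1,0,0,0,0],[0,-1,0,0,0,0],[0,-1,0,0,0,0]]'
python3 -m handwheel '[[0,-1,0,0,0,0],[0,-1,0,0,0,0],[0,-1,0,0,0,0],[0,-1,0,0,0,0],[0,-1,0,0,0,0],[0,-0.8,0,0,0,0],[0,0,0,0,0,0]]'
python3 - <<'E'
from h import *
print(observe()["position"],observe()["joints"].round(2))
g=get_image("wrist"); save(g,"w1.png"); 
for l in("plain_gauge","plain_gauge_grip","fork_gauge","peg_l","peg_rack","sleeve","gauge_holder"):
    print(l,[(np.round(np.array(p["point"])*[560,420],1).tolist(),round(p["score"],2)) for p in place_of(l,"wrist")[:4]])
c,n=np.cos(np.radians(41.5)),np.sin(np.radians(41.5))
print(proj(g,np.array([[.502,.3766,.27],[.568,.308,.27],[.441,.230,.145],[.503,.379,.148]])).round(0))
E
```

```text
clock: 3.08
position: [0.3517, 0.3985, 0.3609]
ee_rot: [-1.105, 2.941, 0.0]
force: [0.8, 0.7, 0.3]
width: 0.649
gripper_force: 0.0
clock: 3.67
position: [0.4302, 0.3087, 0.3608]
ee_rot: [-1.097, 2.943, -0.003]
force: [-0.2, -0.8, 0.1]
width: 0.647
gripper_force: 0.0
[0.43015322 0.30872997 0.36082412] [-0.7   0.2  -0.03  1.58  0.01  1.36  1.55]
plain_gauge [([277.4, 263.2], 0.85)]
plain_gauge_grip [([280.0, 321.1], 0.87)]
fork_gauge [([332.0, 176.5], 0.78), ([156.1, 177.4], 0.64), ([334.5, 250.6], 0.64)]
peg_l [([279.4, 123.5], 0.39)]
peg_rack [([246.2, 230.8], 0.82)]
sleeve [([208.2, 129.9], 0.96)]
gauge_holder [([219.1, 136.7], 0.75)]
[[279. 334.]
 [154. 340.]
 [205. 130.]
 [279. 267.]]
```

View pics/w1.png

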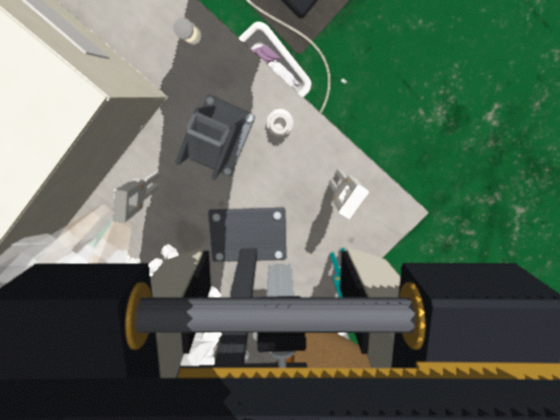

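The wrist picture shows the solid blade hanging at (280,280) with its handle behind the gripper rod at (285,335). The rack foot is at (248,235), the holder and sleeve mouth at (208,130), and the insert at (280,123). I'll take a close crop for corner picks.

Run:
```python
from h import *
g=get_image("wrist"); im=g["image"]
a=cv2.resize(im[88:188,165:265],None,fx=4,fy=4,interpolation=cv2.INTER_CUBIC)
b=cv2.resize(im[195:295,200:300],None,fx=4,fy=4,interpolation=cv2.INTER_CUBIC)
o=np.hstack([a,b]); o=cv2.convertScaleAbs(o,alpha=1.6,beta=10)
for k in range(0,800,40):
    o[::8,k]=(255,255,0)
for k in range(0,400,40): o[k,::8]=(255,255,0)
cv2.imwrite("pics/w1c.png",o[...,::-1])
```

```text
(no output)
```

View pics/w1c.png

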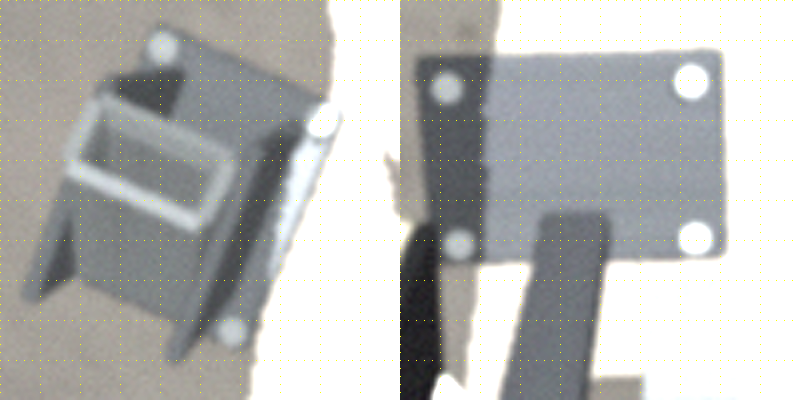

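```bash
cat > fit.py <<'E'
from h import *
from scipy.optimize import least_squares
gw,gs,gt=get_image("wrist"),get_image("scene"),get_image("top")
W=lambda x,y,P:Pm(P,x,y)
def world(p,L):
    L=np.array(L,float)/1000; return R.from_euler("z",p[2]).apply(L)+[p[0],p[1],0]
def fit(obs,p0):
    def f(p):
        r=[(p[3]-8)/4.]
        for g,px,L,s in obs:
            L=list(L); 
            if L[2]=="h": L[2]=p[3]
            r+=list((proj(g,world(p,L))-px)/s)
        return np.array(r)
    o=least_squares(f,p0,loss="soft_l1"); r=f(o.x); cov=np.sqrt(np.diag(np.linalg.inv(o.jac.T@o.jac)))
    print("x,y %.4f %.4f yaw %.2f h %.1f"%(o.x[0],o.x[1],np.degrees(o.x[2]),o.x[3]),"sd",cov[:3]); print(r[1:].reshape(-1,2).round(1).tolist()); return o.x
C=lambda x,y:(200+(x-400)/4,195+y/4)
D=lambda x,y:(165+x/4,88+y/4)
if __name__=="__main__":
    obs=[(gw,C(416,57),(-40,-55,"h"),1),(gw,C(722,50),(-40,55,"h"),1),(gw,C(724,257),(40,55,"h"),1),(gw,C(443,262),(40,-55,"h"),1.5),
     (gw,(277.4,263.2),(-18,45,148),2),(gw,(280,321),(-18,45,252),2),
     (gs,(264.4,190.8),(-18,45,148),2),(gs,(299.9,192.3),(-18,-45,148),2),(gt,(232.5,209),(-18,45,148),2),(gt,(263.6,183.2),(-18,-45,148),2),
     (gs,(262.9,143.6),(-18,45,270),2),(gs,(303.5,145.9),(-18,-45,270),2),(gt,(227.2,198.2),(-18,45,270),2),(gt,(262.6,164.5),(-18,-45,270),2),
     (gs,(260.3,149.2),(-18,45,252),2),(gt,(225,197.6),(-18,45,252),2)]
    p=fit(obs,[.55,.355,.72,8]); print("pegL",world(p,(-18,45,270)),"pegR",world(p,(-18,-45,270)))
    fo=[(gw,D(158,25),(-45,-34,"h"),1.5),(gw,D(338,108),(-45,34,"h"),1),(gw,D(245,345),(45,34,"h"),1.5)]
    fit(fo,[.46,.24,.35,8])
    c,s=11.5*.866,11.5*.5
    mo=[(gw,D(105,92),(-c,-19,145-s),1),(gw,D(236,157),(-c,19,145-s),1),(gw,D(198,230),(c,19,145+s),1),(gw,D(67,172),(c,-19,145+s),1),(gs,(273.5,224.5),(0,0,145),2),(gt,(299.9,235.1),(0,0,145),2)]
    fit(mo,[.44,.23,.35,8])
E
python3 fit.py
```

```text
x,y 0.5443 0.3575 yaw 42.58 h 4.7 sd [0.00106645 0.00100418 0.01315545]
[[-0.4, -0.1], [0.5, -0.0], [1.0, 0.0], [-2.0, 0.3], [-1.5, 1.0], [-2.8, -0.1], [-1.2, -0.8], [-0.4, 0.7], [0.5, 0.2], [-0.2, -0.1], [-0.7, -1.2], [-1.6, -0.4], [-0.7, 0.1], [-1.3, 1.8], [0.7, -0.4], [1.1, 1.3]]
pegL [0.50055888 0.37849171 0.27      ] pegR [0.56146034 0.31222701 0.27      ]
x,y 0.4618 0.2375 yaw 17.99 h 5.4 sd [0.00158372 0.00138885 0.02611629]
[[-1.7, -0.5], [1.0, -0.1], [-0.2, 1.4]]
x,y 0.4387 0.2315 yaw 16.72 h 8.0 sd [0.00096791 0.00104441 0.02966378]
[[-2.1, -0.4], [1.4, -0.0], [1.6, 1.7], [-2.6, -0.4], [-0.2, -0.5], [-0.4, 0.8]]
```

```bash
cat > g.py <<'E'
from h import *
import sys
ry=np.radians(42.6); X=np.array([np.cos(ry),np.sin(ry),0]); Y=np.array([-np.sin(ry),np.cos(ry),0]); O=np.array([.5443,.3575,0])
def rk(P): return np.array([(P-O)@X,(P-O)@Y,P[2]])
def at(g,px,z):
    o,d=ray(g,*px); return o+d*(z-o[2])/d[2]
E
python3 - <<'E'
from g import *
g=get_image("wrist")
for px,z in(((277.4,263.2),.148),((280,321),.252)): print(rk(at(g,px,z)).round(4))
gs=get_image("scene");gt=get_image("top")
for a,b in(((264.4,190.8),(232.5,209)),((260.3,149.2),(225,197.6)),((299.9,192.3),(263.6,183.2)),((262.9,143.6),(227.2,198.2)),((303.5,145.9),(262.6,164.5))): print(rk(tri([ray(gs,*a),ray(gt,*b)])).round(4))
t=O+X*-.018+Y*.047; t[2]=.335; go(t,frame(42.6))
E
```

```text
[-0.0203  0.0478  0.148 ]
[-0.0177  0.049   0.252 ]
[-0.0133  0.0433  0.1416]
[-0.011   0.0474  0.2476]
[-0.0196 -0.046   0.1526]
[-0.018   0.0424  0.2641]
[-0.0159 -0.0527  0.2682]
clock 4.42 pos [0.4275 0.3121 0.3607] tool x,y,z axes [[-0.752, -0.659, -0.0], [-0.659, 0.752, 0.0], [0.0, 0.0, -1.0]]
shift now (units of .02): [-4.93  0.19  1.29] |max| 4.93
turn (units 4deg): [ 0.    0.   -0.35]
shift if turned first: [-4.94  0.07  1.29]
```

```bash
python3 -m handwheel '[[-0.8,0,0,0,0,-0.35],[-1,0,0,0,0,0],[-1,0,0,0,0,0],[-1,0,0,0,0,0],[-0.8,0,0,0,0,0],[-0.35,0.05,0.6,0,0,0],[0,0,0.6,0,0,0],[0,0,0,0,0,0]]'
python3 - <<'E'
from g import *
g=get_image("wrist"); save(g,"w2.png",(100,180,460,420),2)
for l in("plain_gauge","plain_gauge_grip","fork_gauge","peg_l"):
    print(l,[(np.round(np.array(p["point"])*[560,420],1).tolist(),round(p["score"],2)) for p in place_of(l,"wrist")[:4]])
t=O+X*-.018+Y*.047; t[2]=.233; go(t,frame(42.6))
for n,L in(("origin",(-.018,.047,.148)),("top",(-.018,.047,.281)),("tip",(-.045,.045,.280)),("barL",(.015,.065,.281)),("barR",(.015,-.065,.281)),("tcp",None)):
    P=O+X*L[0]+Y*L[1]+[0,0,L[2]] if L else observe()["position"]
    print(n,proj(g,P).round(1))
E
```

```text
clock: 5.08
position: [0.4991, 0.3788, 0.3332]
ee_rot: [1.14, -2.923, 0.003]
force: [-0.6, -0.4, 0.1]
width: 0.651
gripper_force: 0.0
plain_gauge [([268.9, 182.6], 0.8)]
plain_gauge_grip [([270.9, 219.5], 0.96)]
fork_gauge [([334.6, 107.1], 0.76), ([173.3, 180.1], 0.66), ([336.2, 194.7], 0.59)]
peg_l [([123.7, 221.4], 0.86), ([268.5, 222.3], 0.77), ([270.1, 213.1], 0.68)]
clock 5.33 pos [0.5    0.3794 0.3376] tool x,y,z axes [[-0.736, -0.677, -0.001], [-0.677, 0.736, -0.0], [0.001, 0.001, -1.0]]
shift now (units of .02): [0.02 0.05 5.23] |max| 5.23
turn (units 4deg): [-0.    0.02 -0.  ]
shift if turned first: [0.01 0.05 5.23]
origin [273.9 182.7]
top [273.8 231.3]
tip [270.3 186.5]
barL [303.  281.8]
barR [ 91.  282.3]
tcp [271.5 274.7]
```

View pics/w2.png

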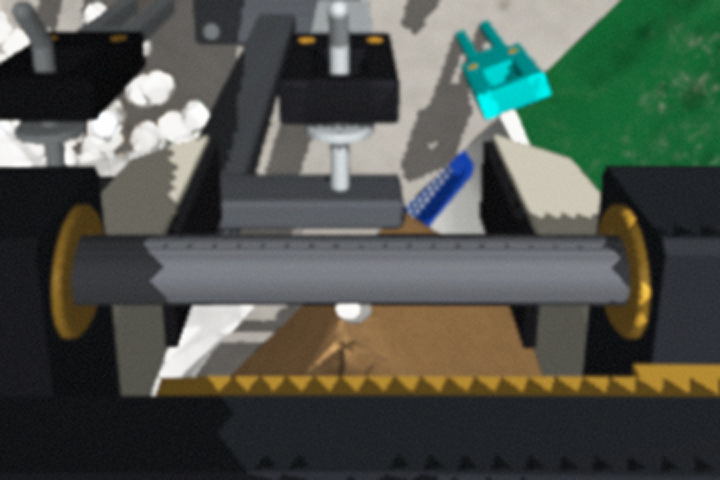

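The close view shows the solid gauge's peg tip at (269,184) and the handle top at (270,231), as predicted and centred between the fingers. The forked gauge is clear to the left, so I descend.

```bash
python3 -m handwheel '[[0,-0.07,0.9,0,0,0],[0,0,0.9,0,0,0],[0,0,0.9,0,0,0],[0,0,0.9,0,0,0],[0,0,0.9,0,0,0],[0,0,0.7,0,0,0],[0,0,0,0,0,0],[0,0,0,0,0,0]]'
python3 - <<'E'
from g import *
t=O+X*-.018+Y*.045; t[2]=.233; go(t,frame(42.6)); print(observe()["force"])
E
```

```text
clock: 6.0
position: [0.5009, 0.3783, 0.2331]
ee_rot: [1.141, -2.927, 0.0]
force: [0.4, -0.5, 0.6]
width: 0.651
gripper_force: 0.0
clock 6.00 pos [0.5009 0.3783 0.2331] tool x,y,z axes [[-0.736, -0.677, 0.0], [-0.677, 0.736, 0.0], [-0.0, -0.0, -1.0]]
shift now (units of .02): [0.01 0.02 0.01] |max| 0.02
turn (units 4deg): [ 0. -0. -0.]
shift if turned first: [0.01 0.02 0.01]
[ 0.43775607 -0.4956894   0.62123788]
```

```bash
python3 -m handwheel '[[0,0,0,0,0,0],[0,0,0,0,0,0],[0,0,0,0,0,0],[0,0,0,0,0,0],[0,0,0,0,0,0],[0,0,0,0,0,0],[0,0,0,0,0,0],[0,0,0,0,0,0]]' 0 30
python3 -m handwheel '[[0,0,-0.25,0,0,0],[0,0,-0.25,0,0,0],[0,0,-0.25,0,0,0],[0,0,0,0,0,0]]'
```

```text
clock: 6.67
position: [0.5014, 0.3785, 0.2334]
ee_rot: [-1.141, 2.926, 0.0]
force: [-0.2, -1.4, 5.8]
width: 0.394
gripper_force: 30.0
clock: 7.0
position: [0.5013, 0.3788, 0.2489]
ee_rot: [-1.141, 2.926, 0.001]
force: [0.9, 0.0, -1.0]
width: 0.392
gripper_force: 30.0
```

```bash
python3 -m handwheel '[[0.4,0,0,0,0,0],[0.5,0,0,0,0,0],[0.5,0,0,0,0,0],[0.6,0,0,0,0,0],[0.6,0,0,0,0,0],[0.8,0,0,0,0,0],[0.8,0,0,0,0,0],[0.8,0,0,0,0,0]]'
python3 - <<'E'
from g import *
print(rk(observe()["position"]))
yw=17.3; u=R.from_euler("z",yw,degrees=True)
zs=u.apply([-.5,0,.8660254]); M=np.array([.4387,.2315,.145]); 
# TCP such that blade end is 40 mm out of the mouth: grip 104 above end, TCP 19 below grip -> 85
go(M+zs*(.085+.04),frame(yw,30)); print("tool z wanted",-zs,frame(yw,30).as_matrix()[:,2])
g=get_image("wrist"); save(g,"w3.png",(100,120,460,420),2)
E
```

```text
clock: 7.67
position: [0.4262, 0.3097, 0.2474]
ee_rot: [1.141, -2.926, 0.0]
force: [-0.6, 0.7, -1.7]
width: 0.389
gripper_force: 30.0
[-0.11930781  0.04477055  0.24735854]
clock 7.67 pos [0.4262 0.3097 0.2474] tool x,y,z axes [[-0.736, -0.677, 0.001], [-0.677, 0.736, 0.0], [-0.001, -0.0, -1.0]]
shift now (units of .02): [ 5.01 -1.97 -0.29] |max| 5.01
turn (units 4deg): [ 1.65 -7.39  6.18]
shift if turned first: [ 3.05 -3.92 -2.1 ]
tool z wanted [ 0.4773804   0.14868744 -0.8660254 ] [ 0.4773804   0.14868744 -0.8660254 ]
```

View pics/w3.png

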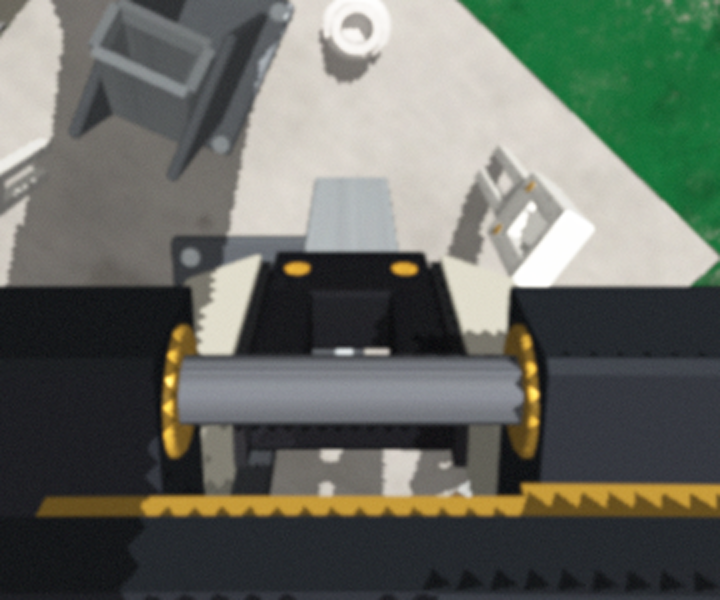

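Run:
```python
from h import *
s=observe();g=get_image("wrist");Rc=R.from_rotvec(s["ee_rot"])
pr=lambda L: proj(g,Rc.apply(np.array(L)/1000)+s["position"]).round(1).tolist()
for n,L in(("end L",(2.5,9.5,85)),("end R",(2.5,-9.5,85)),("end centre",(0,0,85)),("blade L z4",(4,12,81)),("blade R z4",(4,-12,81)),("shoulderL",(7,18,10)),("shoulderR",(7,-18,10)),("topL",(7,18,-48)),("topR",(7,-18,-48)),("end x+2",(4.5,0,85)),("end z+2",(2.5,0,87))): print(n,pr(L))
print([(np.round(np.array(p["point"])*[560,420],1).tolist(),p["score"]) for p in place_of("plain_gauge","wrist")])
im=g["image"]; import cv2
b=cv2.cvtColor(im,cv2.COLOR_RGB2GRAY)
print("row 213",b[213,248:304].tolist()); print("row 235",b[235,246:306].tolist()); print("col 275",b[196:256,275].tolist())
```

```text
end L [286.9, 209.4]
end R [258.7, 209.4]
end centre [272.8, 212.9]
blade L z4 [290.9, 209.0]
blade R z4 [254.6, 209.0]
shoulderL [309.8, 245.6]
shoulderR [234.6, 245.7]
topL [325.6, 312.4]
topR [217.0, 312.5]
end x+2 [272.8, 206.5]
end z+2 [272.8, 208.5]
[([273.7, 211.2], 0.67)]
row 213 [215, 212, 213, 215, 213, 213, 212, 207, 190, 174, 177, 181, 184, 183, 182, 185, 183, 181, 184, 182, 180, 178, 179, 179, 181, 182, 181, 186, 187, 181, 183, 180, 182, 181, 183, 181, 181, 180, 181, 182, 180, 179, 180, 182, 185, 190, 197, 204, 205, 208, 204, 206, 206, 205, 202, 205]
row 235 [215, 214, 214, 213, 214, 212, 201, 181, 175, 183, 184, 183, 184, 183, 183, 184, 185, 184, 184, 184, 186, 184, 181, 181, 180, 182, 180, 181, 184, 186, 187, 189, 185, 182, 183, 183, 183, 183, 184, 184, 183, 184, 183, 181, 183, 180, 180, 182, 184, 184, 182, 182, 190, 200, 205, 206, 207, 203, 204, 204]
col 275 [214, 214, 215, 214, 216, 216, 219, 218, 217, 216, 214, 213, 200, 189, 185, 182, 184, 186, 185, 184, 187, 185, 189, 185, 187, 187, 187, 188, 186, 185, 185, 186, 186, 185, 187, 185, 184, 186, 187, 186, 186, 186, 187, 187, 186, 184, 186, 186, 177, 142, 80, 33, 22, 21, 26, 24, 27, 24, 26, 26]
```

```bash
python3 -m handwheel '[[0.2,0,-0.8,0,0,1],[0.2,0,-0.8,0,0,1],[0.2,0,-0.8,0,0,1],[0.2,0,-0.8,0,0,1],[0,0,0,0,0,1],[0,0,0,0,0,1],[0,0,0,0,0,0.33]]'
python3 - <<'E'
from h import *
yw=17.3; zs=R.from_euler("z",yw,degrees=True).apply([-.5,0,.8660254]); M=np.array([.4387,.2315,.145])
go(M+zs*(.085+.06),frame(yw,30)); print(observe()["joints"].round(2))
E
```

```text
clock: 8.4
position: [0.4148, 0.3016, 0.3119]
ee_rot: [-0.467, 3.106, 0.001]
force: [-0.3, -0.3, -1.8]
width: 0.391
gripper_force: 30.0
clock 8.40 pos [0.4148 0.3016 0.3119] tool x,y,z axes [[-0.956, -0.294, -0.001], [-0.294, 0.956, 0.0], [0.001, 0.0, -1.0]]
shift now (units of .02): [ 3.51 -3.71  2.06] |max| 3.71
turn (units 4deg): [-0.01 -7.49 -0.05]
shift if turned first: [ 4.09 -3.7   0.03]
[-0.75  0.19  0.02  1.71 -0.    1.24  1.14]
```

```bash
python3 -m handwheel '[[0,0,0,0,-1,0],[0,0,0,0,-1,0],[0,0,0,0,-1,0],[0,0,0,0,-1,0],[0,0,0,0,-1,0],[0,0,0,0,-1,0],[0,0,0,0,-1,0],[0,0,0,0,-0.5,0]]'
python3 -m handwheel '[[0.8,-0.7,0,0,0,0],[0.8,-0.8,0,0,0,0],[0.8,-0.8,0,0,0,0],[0.8,-0.7,0,0,0,0],[0.8,-0.7,0,0,0,0],[0,0,0,0,0,0]]'
python3 - <<'E'
from h import *
yw=17.3; zs=R.from_euler("z",yw,degrees=True).apply([-.5,0,.8660254]); M=np.array([.4387,.2315,.145])
go(M+zs*(.085+.06),frame(yw,30)); print(observe()["joints"].round(2))
s=observe();g=get_image("wrist");Rc=R.from_rotvec(s["ee_rot"]); save(g,"w4.png",(180,90,380,290),3)
pr=lambda L: proj(g,Rc.apply(np.array(L)/1000)+s["position"]).round(1).tolist()
print("end",pr((0,0,85)),"mouth c",proj(g,M),[ (np.round(np.array(p["point"])*[560,420],1).tolist(),p["score"]) for p in place_of("sleeve","wrist")])
gg=R.from_euler("z",yw,degrees=True)*R.from_euler("y",-30,degrees=True)
for a in(-11.5,11.5):
    for b in(-19,19): print("corner",a,b,proj(g,M+gg.apply([a/1e3,b/1e3,0])).round(1))
E
```

```text
clock: 9.07
position: [0.4134, 0.3012, 0.3112]
ee_rot: [-0.397, 2.589, 0.106]
force: [0.2, -1.1, -1.7]
width: 0.392
gripper_force: 30.0
clock: 9.57
position: [0.3683, 0.2059, 0.2691]
ee_rot: [-0.394, 2.596, 0.1]
force: [0.7, -0.4, -0.8]
width: 0.393
gripper_force: 30.0
clock 9.57 pos [0.3683 0.2059 0.2691] tool x,y,z axes [[-0.829, -0.258, -0.497], [-0.296, 0.955, -0.003], [0.475, 0.144, -0.868]]
shift now (units of .02): [-0.14  0.18 -0.01] |max| 0.18
turn (units 4deg): [-0.05 -0.06  0.  ]
shift if turned first: [-0.14  0.18 -0.  ]
[-0.82 -0.22 -0.06  2.35  0.47  0.62  0.67]
end [272.8, 213.7] mouth c [277.97783496 195.84491418] [([278.5, 199.6], 0.76), ([276.3, 120.7], 0.69)]
corner -11.5 -19 [254.9 182.3]
corner -11.5 19 [301.1 182.3]
corner 11.5 -19 [255.3 209.1]
corner 11.5 19 [300.6 209.1]
```

View pics/w4.png

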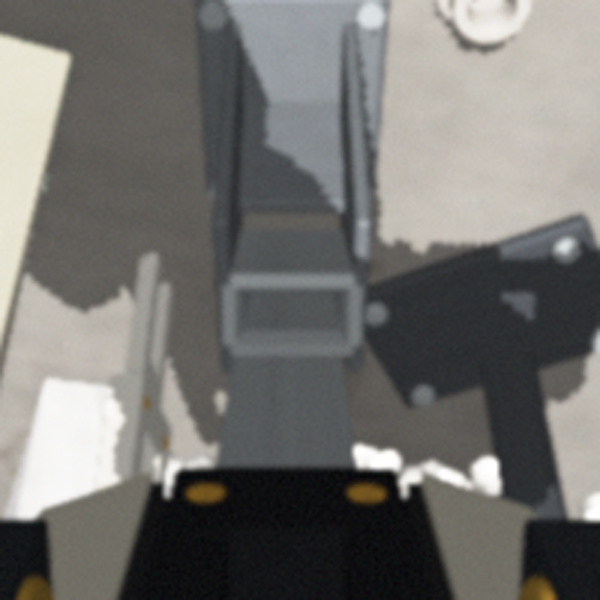

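The sleeve mouth is seen at (277.5,194.5) and the blade's end about 3 px to its left. After the camera bias that needs about +2.8 mm in tool y and −2.6 mm in tool x. I correct and approach.

```bash
python3 -m handwheel '[[-0.13,0.14,0,-0.05,-0.06,0],[0,0,0,0,0,0],[0,0,0.5,0,0,0],[0,0,0.5,0,0,0],[0,0,0.5,0,0,0],[0,0,0.5,0,0,0],[0,0,0,0,0,0],[0,0,0,0,0,0]]'
python3 - <<'E'
from h import *
yw=17.3; zs=R.from_euler("z",yw,degrees=True).apply([-.5,0,.8660254]); M=np.array([.4387,.2315,.145])
go(M+zs*(.085+.02),frame(yw,30))
s=observe();g=get_image("wrist");Rc=R.from_rotvec(s["ee_rot"])
gt=get_image("top");gs=get_image("scene")
a=cv2.resize(g["image"][150:270,210:340],None,fx=3,fy=3,interpolation=cv2.INTER_CUBIC)
b=cv2.resize(gs["image"][170:290,230:320],None,fx=4,fy=3,interpolation=cv2.INTER_CUBIC)
o=np.hstack([a,b]); cv2.imwrite("pics/w5.png",cv2.convertScaleAbs(o,alpha=1.5)[...,::-1]); print(o.shape)
pr=lambda L: proj(g,Rc.apply(np.array(L)/1000)+s["position"]).round(1).tolist()
print("end",pr((0,0,85)),"axis@mouth",pr((0,0,105)),"mouth",proj(g,M))
gg=R.from_euler("z",yw,degrees=True)*R.from_euler("y",-30,degrees=True)
for q in(-11.5,11.5):
    for w in(-19,19): print("corner",q,w,proj(g,M+gg.apply([q/1e3,w/1e3,0])).round(1))
E
```

```text
clock: 10.33
position: [0.3911, 0.2199, 0.2383]
ee_rot: [-0.395, 2.589, 0.11]
force: [0.1, 0.4, -2.3]
width: 0.391
gripper_force: 30.0
clock 10.33 pos [0.3911 0.2199 0.2383] tool x,y,z axes [[-0.825, -0.257, -0.503], [-0.299, 0.954, 0.002], [0.479, 0.152, -0.864]]
shift now (units of .02): [ 0.21 -0.15  0.01] |max| 0.21
turn (units 4deg): [0.04 0.05 0.  ]
shift if turned first: [ 0.21 -0.15  0.01]
(360, 750, 3)
end [272.9, 213.6] axis@mouth [273.0, 205.4] mouth [268.30941188 199.20331754]
corner -11.5 -19 [241.6 183.7]
corner -11.5 19 [294.8 183.6]
corner 11.5 -19 [242.4 214.4]
corner 11.5 19 [294.4 214.3]
```

View pics/w5.png

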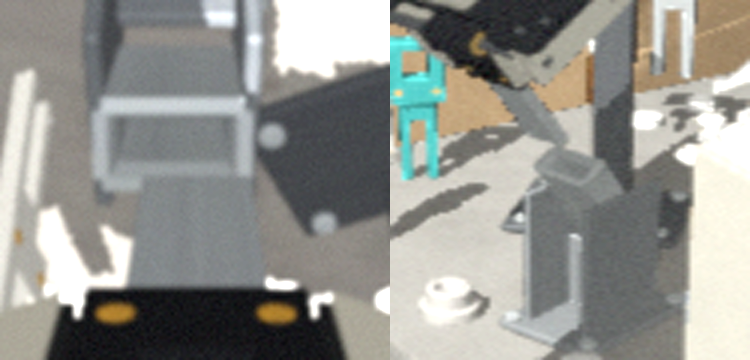

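The wrist crop shows the mouth spanning columns 241.7–295 (centre 268.3) and the blade centred at about 276. In the scene crop the blade's end is above and a little beyond the mouth. I correct by +0.21 in x and −0.25 in y.

```bash
python3 -m handwheel '[[0.1,-0.12,0,0.04,0.05,0],[0.11,-0.13,0,0,0,0],[0,0,0,0,0,0],[0,0,0,0,0,0],[0,0,0,0,0,0]]'
python3 - <<'E'
from h import *
yw=17.3; zs=R.from_euler("z",yw,degrees=True).apply([-.5,0,.8660254]); M=np.array([.4387,.2315,.145])
go(M+zs*(.085+.02),frame(yw,30))
g=get_image("wrist")
a=cv2.resize(g["image"][160:260,220:330],None,fx=6,fy=6,interpolation=cv2.INTER_CUBIC)
o=cv2.convertScaleAbs(a,alpha=1.5)
for k in range(0,660,60): o[::8,k]=(255,255,0)
for k in range(0,600,60): o[k,::8]=(255,255,0)
cv2.imwrite("pics/w6.png",o[...,::-1])
E
```

```text
clock: 10.9
position: [0.3889, 0.2136, 0.2365]
ee_rot: [-0.394, 2.591, 0.107]
force: [1.0, 0.3, -0.7]
width: 0.389
gripper_force: 30.0
clock 10.90 pos [0.3889 0.2136 0.2365] tool x,y,z axes [[-0.826, -0.257, -0.501], [-0.297, 0.955, 0.001], [0.478, 0.15, -0.865]]
shift now (units of .02): [0.   0.11 0.03] |max| 0.11
turn (units 4deg): [ 0.01  0.02 -0.01]
shift if turned first: [0.   0.11 0.03]
```

View pics/w6.png

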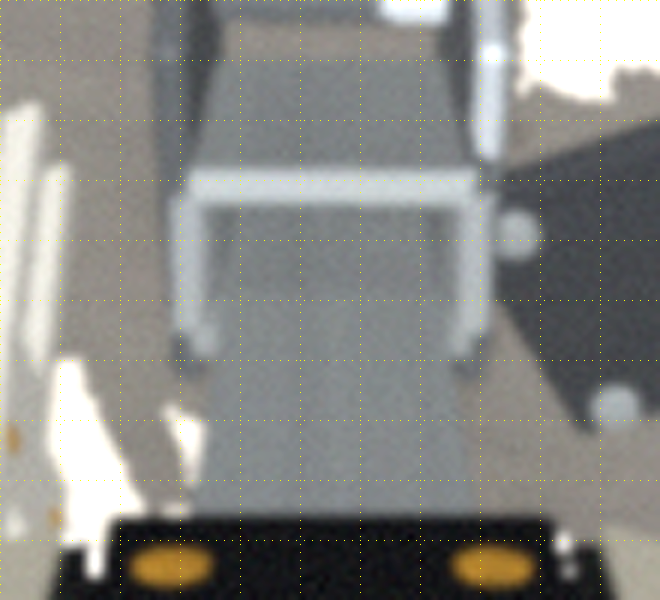

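The blade now lines up with the mouth: mouth centre at crop column 332, blade centre at about 334, fore and aft within 1 mm. I insert slowly and watch the force.

```bash
python3 -m handwheel '[[0.03,0,0.3,0,0,0],[0,0,0.3,0,0,0],[0,0,0.3,0,0,0],[0,0,0.3,0,0,0],[0,0,0.2,0,0,0],[0,0,0,0,0,0]]'
python3 - <<'E'
from h import *
print(R.from_rotvec(observe()["ee_rot"]).inv().apply(observe()["force"]))
E
```

```text
clock: 11.45
position: [0.4019, 0.2174, 0.2107]
ee_rot: [-0.394, 2.593, 0.105]
force: [-0.1, 0.6, -1.0]
width: 0.39
gripper_force: 30.0
[0.39398233 0.62179025 0.91804524]
```

```bash
python3 -m handwheel '[[0,0,0.2,0,0,0],[0,0,0.2,0,0,0],[0,0,0.2,0,0,0],[0,0,0.2,0,0,0],[0,0,0,0,0,0]]'
python3 - <<'E'
from h import *
s=observe();Rc=R.from_rotvec(s["ee_rot"])
print(Rc.inv().apply(s["force"]),Rc.inv().apply(s["ft_torque"]))
yw=17.3; zs=R.from_euler("z",yw,degrees=True).apply([-.5,0,.8660254]); M=np.array([.4387,.2315,.145])
go(M+zs*.010,frame(yw,30))
E
```

```text
clock: 11.87
position: [0.4096, 0.2199, 0.1973]
ee_rot: [-0.394, 2.592, 0.106]
force: [0.0, -0.2, -1.3]
width: 0.39
gripper_force: 30.0
[ 0.67272686 -0.24580016  1.07262862] [-0.06251155  0.79192229  0.01010667]
clock 11.87 pos [0.4096 0.2199 0.1973] tool x,y,z axes [[-0.827, -0.257, -0.5], [-0.297, 0.955, 0.0], [0.477, 0.149, -0.866]]
shift now (units of .02): [-0.05  0.12  2.54] |max| 2.54
turn (units 4deg): [ 0. -0. -0.]
shift if turned first: [-0.05  0.12  2.54]
```

```bash
python3 -m handwheel '[[0,0,0.25,0,0,0],[0,0,0.25,0,0,0],[0,0,0.25,0,0,0],[0,0,0.25,0,0,0],[0,0,0.25,0,0,0],[0,0,0.25,0,0,0],[0,0,0.25,0,0,0],[0,0,0,0,0,0]]'
python3 - <<'E'
from h import *
s=observe();Rc=R.from_rotvec(s["ee_rot"])
print(Rc.inv().apply(s["force"]),Rc.inv().apply(s["ft_torque"]))
yw=17.3; zs=R.from_euler("z",yw,degrees=True).apply([-.5,0,.8660254]); M=np.array([.4387,.2315,.145])
go(M+zs*.010,frame(yw,30))
E
```

```text
clock: 12.53
position: [0.4263, 0.2253, 0.1671]
ee_rot: [-0.394, 2.592, 0.106]
force: [-0.5, 0.1, -1.3]
width: 0.39
gripper_force: 30.0
[1.0723094  0.23021947 0.93324678] [-0.10725596  0.77831701  0.07740746]
clock 12.53 pos [0.4263 0.2253 0.1671] tool x,y,z axes [[-0.827, -0.257, -0.5], [-0.297, 0.955, 0.0], [0.477, 0.149, -0.866]]
shift now (units of .02): [-0.04  0.11  0.8 ] |max| 0.8
turn (units 4deg): [ 0.  0. -0.]
shift if turned first: [-0.04  0.11  0.8 ]
```

```bash
python3 -m handwheel '[[0,0,0.25,0,0,0],[0,0,0.25,0,0,0],[0,0,0.15,0,0,0],[0,0,0.1,0,0,0],[0,0,0,0,0,0]]'
python3 -m handwheel '[[0,0,0.06,0,0,0],[0,0,0,0,0,0]]'
python3 - <<'E'
from h import *
s=observe();Rc=R.from_rotvec(s["ee_rot"])
print(Rc.inv().apply(s["force"]),Rc.inv().apply(s["ft_torque"]))
yw=17.3; zs=R.from_euler("z",yw,degrees=True).apply([-.5,0,.8660254]); M=np.array([.4387,.2315,.145])
go(M+zs*.010,frame(yw,30))
E
```

```text
clock: 12.95
position: [0.4334, 0.2275, 0.1546]
ee_rot: [-0.394, 2.592, 0.106]
force: [0.2, -0.2, -1.3]
width: 0.392
gripper_force: 30.0
clock: 13.12
position: [0.4338, 0.2277, 0.154]
ee_rot: [-0.394, 2.591, 0.107]
force: [-4.5, -2.5, 5.0]
width: 0.389
gripper_force: 30.0
[ 1.82178228 -1.0342091  -6.83397973] [0.13899443 0.98140263 0.03249774]
clock 13.12 pos [0.4338 0.2277 0.154 ] tool x,y,z axes [[-0.826, -0.257, -0.501], [-0.297, 0.955, 0.001], [0.478, 0.15, -0.865]]
shift now (units of .02): [-0.03  0.11  0.03] |max| 0.11
turn (units 4deg): [ 0.01  0.02 -0.  ]
shift if turned first: [-0.03  0.11  0.03]
```

```bash
python3 -m handwheel '[[0,0,0.04,0,0,0],[0,0,0,0,0,0]]'
python3 -m handwheel '[[0,0,0,0,0,0],[0,0,0,0,0,0],[0,0,0,0,0,0],[0,0,0,0,0,0],[0,0,0,0,0,0],[0,0,0,0,0,0]]' 0.65
```

```text
clock: 13.28
position: [0.434, 0.2278, 0.1537]
ee_rot: [-0.394, 2.59, 0.107]
force: [-12.4, -5.7, 17.7]
width: 0.39
gripper_force: 30.0
clock: 13.78
position: [0.4344, 0.2278, 0.153]
ee_rot: [-0.394, 2.592, 0.107]
force: [-0.3, 0.2, -0.5]
width: 0.645
gripper_force: 0.0
```

Firm contact at the home depth, and the gauge is released. I retreat along the tool axis.

```bash
python3 -m handwheel '[[0,0,-0.3,0,0,0],[0,0,-0.6,0,0,0],[0,0,-0.8,0,0,0],[0,0,-0.8,0,0,0],[0,0,-0.8,0,0,0],[0,0,-0.8,0,0,0],[0,0,-0.8,0,0,0],[0,0,0,0,0,0]]'
python3 - <<'E'
from h import *
s=observe();g=get_image("wrist");gs=get_image("scene")
a=cv2.resize(g["image"][90:290,180:380],None,fx=2,fy=2); b=cv2.resize(gs["image"][120:300,205:325],None,fx=3,fy=2.222)
cv2.imwrite("pics/end.png",np.hstack([a,b[:400]])[...,::-1])
yw=17.3; gg=R.from_euler("z",yw,degrees=True)*R.from_euler("y",-30,degrees=True); M=np.array([.4387,.2315,.145])
for z in(0,.058):
    print("pred",z,proj(g,M+gg.apply([0,0,z])).round(1),"scene",proj(gs,M+gg.apply([0,0,z])).round(1))
print("grip",[(np.round(np.array(p["point"])*[560,420],1).tolist(),p["score"]) for p in place_of("plain_gauge_grip","wrist")], "pred",proj(g,M+gg.apply([0,0,.029])))
E
```

```text
clock: 14.45
position: [0.3873, 0.2136, 0.24]
ee_rot: [-0.394, 2.589, 0.109]
force: [0.1, 0.6, -0.1]
width: 0.651
gripper_force: 0.0
pred 0 [275.1 202.7] scene [273.2 223.6]
pred 0.058 [275.5 229.7] scene [264.1 207.6]
grip [([273.4, 210.2], 0.64)] pred [275.30236532 214.72603461]
```

View pics/end.png

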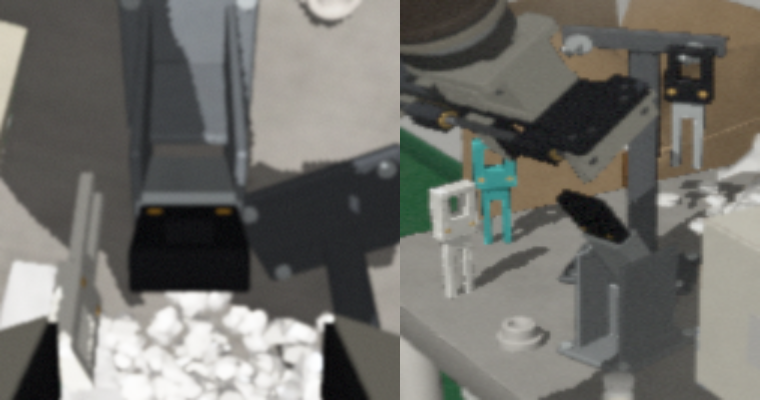

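The handle's shoulder sits on the sleeve mouth (wrist crop row 200). The forked gauge still hangs on its peg, the insert and vial stand as before, and the gripper is clear.

```bash
python3 -c "
from cell import *
print(sign_off())"
```

```text
the job is handed in; nothing more can be done
None
```

The plain gauge is fully home in the sloping sleeve and released. The forked gauge still hangs on its peg, the insert and vial look undisturbed in the last pictures, and the job is handed in; sign-off gave no verdict.

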